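# Stack a brass rosette and its separator plate on the splined arbor

### The job

Load the drilling jig: first slide the lobed brass rosette down the splined arbor until it lies flush on the jig's fixed plate, with its tab on the side away from the fixed plate's tab, then slide the straight-edged steel separator plate down flush on top of it, with its tab on the same side as the fixed plate's, so that the tabs alternate. The splines are clamped askew, somewhere between 10 and 50 degrees counter-clockwise (seen from above) from the fixed plate's tab, so feel for them: turn each plate on the arbor under light pressure until it drops over them, and do not force, ram or drop the plates. Let go of both and leave the other things on the bench where they lie.

Things in the scene. Friction and masses are not known exactly. Their poses are not given: they have to be found in the camera images.
- jig: Drilling jig fixed to the bench: steel base 130 x 100 x 14 mm, 5 mm bolt heads near its corners; on it a fixed plate 64 x 60 x 10 mm (top 24 mm above the bench) with a 16 mm wide tab along the jig's +x to 57 mm. A splined arbor stands in its middle. Origin: centre of the base's underside, on the arbor's axis; z up.
- seat (a point): Point on the arbor's axis on the fixed plate's top, 24 mm above the bench: the rosette's underside ends here, the separator's 10 mm higher. Axes as the jig, not the splines.
- jig_tab (a point): Point on top of the fixed plate's tab, 49 mm from the arbor's axis along the jig's +x.
- spline_top (a point): On the axis, 54 mm up, level with the spline tops. Arbor: post of 16 mm diameter, plain to 60 mm, tapering to 6 mm at 74 mm, with two splines half a turn apart, 6 mm wide, out to radius 15 mm, up to 54 mm. Splines lie 0.15 to 0.85 rad counter-clockwise from the jig's x (unmeasured; slip at 0.5 N m). A plate stops on their tops, turns there, drops on within 0.07 rad. Axes as the jig.
- rosette: Brass rosette plate with round-lobed ends (86 mm long); straight parallel sides 60 mm apart (y = +-30, |x| < 20) for gripping; 10 mm thick, 0.22 kg. Bore: 20 mm square, with two 8.6 mm wide tooth slots along +x and -x to 17 mm from the centre. 16 mm wide tab along +x to 57 mm. Origin: centre of the underside; z up. Loaded first, tab on the jig's -x side.
- rosette_tab (a point): Point in the rosette's tab, 49 mm from the centre along its +x, 5 mm above its underside.
- separator: Steel separator plate, straight-edged, 64 mm long; straight parallel sides 60 mm apart (y = +-30, |x| < 20) for gripping; 10 mm thick, 0.22 kg. Bore: 20 mm square, with two 8.6 mm wide tooth slots along +x and -x to 17 mm from the centre. 16 mm wide tab along +x to 57 mm. Origin: centre of the underside; z up. Loaded second, tab on its +x side.
- separator_tab (a point): Point in the separator's tab, 49 mm from the centre along its +x, 5 mm above its underside.
- hammer: Bystander: hammer lying, steel head 34 x 88 x 34 mm at its origin, handle 190 mm long along its -x, 23 mm thick.
- dome: Bystander: grey lead doming block, 140 mm wide, 52 mm high; origin under its centre.
- leaf: Bystander: small brass flower, 62 mm wide, 5 mm thick, no hole; origin under its centre.
- scroll: Bystander: flat brass scroll of 6 mm bar, about 75 mm wide; origin near its middle on the bench.
- punch: Bystander: square steel punch lying along its x, 120 x 12 x 12 mm; origin under its centre.
Not all that is in view belongs to the job. What is shaped like the jig but blue or orange is not meant.

How it is judged:
On the way, in this order (a step that is already met when the one before it is completed fails the run):
1. the rosette is home on the fixed plate, tab away from the fixed plate's (z of rosette in the frame of jig between 0.0215 and 0.0262 m and horizontal distance between rosette and seat below 0.003 m and angle between rosette's own z axis and vertical below 0.05 rad and x of rosette_tab in the frame of jig below -0.02 m), for 0.2 s.
2. the separator is home on the rosette, tab on the fixed plate's side (all of step 1 and z of separator in the frame of jig between 0.0315 and 0.0362 m and horizontal distance between separator and seat below 0.003 m and angle between separator's own z axis and vertical below 0.05 rad and x of separator_tab in the frame of jig above 0.02 m), for 0.2 s.
At the end, for the whole second after the job is handed in: Rosette flush on the fixed plate, tab on the jig's -x side; separator flush on it, tab on the +x side (tab points over 20 mm out): each within 2 mm of its height, centred within 3 mm, level within 3 degrees; both released and at rest (all of step 2 and linear speed of each of rosette, separator below 0.01 m/s); the robot touches nothing.
It fails at once if a plate was forced, rammed or dropped: more than 40 N between a plate and the jig or between the plates (contact force between any of rosette, separator and jig above 40 N or contact force between rosette and separator above 40 N).
It fails at once if another thing on the bench was moved more than 40 mm (distance of any of hammer, dome, leaf, scroll, punch from where it was at the start of the episode above 0.04 m).
It also fails if it takes over 72 s, if anything falls off the work surface, if the arm or the gripper's body presses on something with over 40 N, if the wrist force passes 120 N, or if a joint passes its speed limit or range.

### The arm

A 6-joint arm with a two-finger parallel gripper is mounted at the origin on the work surface. World frame = base frame: x ahead of the robot, y to its left, z up, the work surface at z = 0. Lengths are in m, angles in rad, forces in N, time in s.
With the tool pointing down it reaches from about 0.25 to 0.775 m from the base axis. Payload 8.9 kg.
Tool frame: the origin (TCP) lies at the centre of the arm's flange, where the gripper is bolted on; the fingertips stand 173 mm ahead of it and the grasp point (between the pads) lies 155 mm ahead of it (r.grip_point_offset is the distance from the TCP to the grasp point, in m); z points along the fingers, y is the line along which they close (so a half turn about z gives the same grasp; the last joint's range is limited). The gripper opens to 85 mm and grips with 20 to 120 N. Pads are 22 mm wide; open, the fingers measure 114 mm over their backs; the gripper's body (76 mm by 85 mm) begins 54 mm behind the grasp point. The pads swing forward as they close: fully open they stand 13 mm farther back than shut.
Start: joints at [1.032, 0.291, -0.153, 1.127, 0, 1.431], TCP at [0.204, 0.484, 0.405] pointing down, gripper open.
Joint ranges: [-2.52, 2.52], [-0.91, 1.74], [-1.3, 1.37], [-1.96, 2.02], [-1.52, 1.47], [-3.14, 3.14]. Speed limits (rad/s): [2.22, 2.22, 2.79, 3.14, 3.14, 3.14].

### API

Orientations are given as a unit quaternion [x, y, z, w].
In Python, from station import r, eyes gives the robot as it stands. The module is installed in compiled form; this text tells all that it offers.
- The arm moves only by the tool servo_tool, never from a script. Its argument "targets" is a list that holds one entry, the list of rows, each a list of 5 numbers: the finger opening in mm, from 0 to 85.4, then the shift along the tool's x, y, z in units of 50 mm (1.0 is 50 mm), then the turn about the tool's z in units of 5 degrees (1.0 is 5 degrees). In form: [[[fingers, dx, dy, dz, twist], ...]]. A call has 1 to 20 rows; each row shifts and turns the commanded pose from where the row before left it, along the tool's axes as they then stand; what a row does not reach is not made up. A row lasts 1/10 s, in which the tool goes at most 50 mm and 8.59 degrees, less where a joint would pass 70% of its speed; a pose out of reach is approached as far as the arm can. A call is refused whole if a number of a shift passes 1 or a number of a turn 1, either way. A call with a gripper value outside its range is refused whole. The fingers move at their own pace and stop on an object; the grip force is fixed at half the most. Time passes only in rows, so rows that do not move let the fingers close. It gives the time, the measured TCP pose, the force, the opening and the grip force at its end, in the units of the state.
- r.get_obs(): the state, without advancing time (a new reading comes with each control period).
- eyes.snapshot(name): name is "scene" or "top"; returns a dict with "pixels" (400x640x3 uint8, red, green, blue), "range_z" (400x640 float32, m along the optical axis (not along the pixel's ray), 0 where there is no reading), "K" (3x3 intrinsics, pixels), "rvec" (rotation vector, rad) and "tvec" (3), from world to camera coordinates, as OpenCV has them. Camera axes: x right, y down, z forward; pixel columns grow to the right and rows downward; lengths in m; the calibration is good to about 2 mm. A picture is of the moment at which its call begins.
- r.hand_in(): hands the job in; it is judged then, once.
The state is a dict: "t": time; "joint_pos": joint angles; "qd": joint speeds; "effort": joint torques, N m; "eef_pos": TCP position; "ee_rot": TCP orientation; "wrist_force": force on the tool from outside, world axes, zero at the start; "ft_torque": the same for the moment, N m; "finger_gap": finger opening in m; "grasp_force": force on a finger pad.
Only numpy, scipy, OpenCV 4.12 (cv2) and the standard library are available. Lean on these libraries where they do the work, as an engineer would, in place of code of your own. Each camera call takes 0.05 s, during which the arm holds its last target. There are 200 camera calls.

## Working session

There is one attempt and no reset: what is moved stays moved. The work goes in short steps, Python scripts to look and compute and a tool call to move; the robot and the scene stay as the last step left them, time stands still between calls to the robot, and variables do not carry over. Pictures are saved under pics/ and viewed, at most 10 in all, crops included, and the job is handed in when it is done.

Besides the shell and the picture viewer there is one more tool, called after "Request:" as name([rows], argument=value, ...), one row to a line, values as JSON. servo_tool: Moves the arm, as the interface text tells. Its arguments: {"type":"object","properties":{"targets":{"type":"array","items":{"type":"array","items":{"type":"array","items":{"type":"number"}}}}},"required":["targets"]}

```bash
mkdir -p pics; cat > h.py <<'E'
import numpy as np,cv2
from station import r,eyes
def snap(n):
    s=eyes.snapshot(n); R=cv2.Rodrigues(np.array(s["rvec"],float))[0]; t=np.array(s["tvec"],float).ravel(); K=np.array(s["K"])
    Z=s["range_z"].astype(float); v,u=np.mgrid[:400,:640]
    P=np.stack([(u-K[0,2])/K[0,0]*Z,(v-K[1,2])/K[1,1]*Z,Z],-1)
    W=(P-t)@R; W[Z==0]=np.nan
    return s["pixels"],W
def save(n,im): cv2.imwrite("pics/"+n,im[...,::-1])
E
python3 - <<'E'
from h import *
for n in("scene","top"):
    p,W=snap(n); save(n+".png",p); np.savez(n,p=p,W=W)
o=r.get_obs(); print(o["t"],o["eef_pos"],o["ee_rot"],o["wrist_force"],o["finger_gap"],r.grip_point_offset)
E
```

```text
0.1 [0.20424305 0.4834213  0.40420229] [ 1.98565141e-01  9.80087508e-01 -5.66974165e-04 -1.97894813e-04] [-0.49618933 -0.18618754 -0.52776114] 0.08550085705227327 0.1547
```

View pics/top.png

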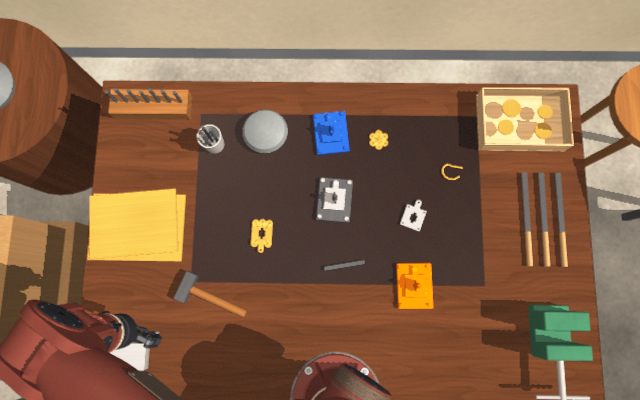

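View pics/scene.png

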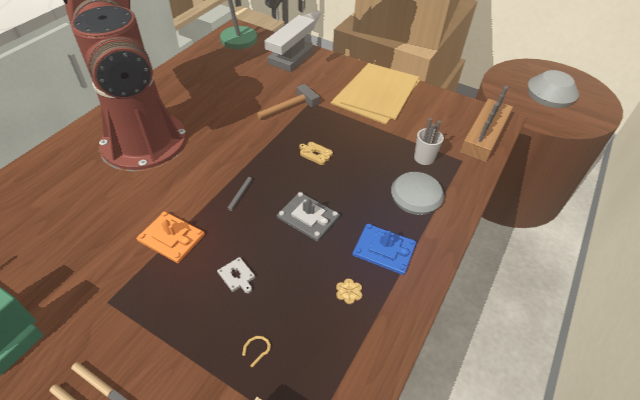

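The top view shows the grey jig at (335,198), the brass rosette at (262,235) with its tab at the bottom, and the steel separator at (413,216) with its tab at the top right. Blue (331,132) and orange (414,286) are decoy jigs. The brass flower (378,140) has no hole, so it's the leaf. Next I'll enlarge these and measure them.

```bash
cat > m.py <<'E'
from h import *
d=np.load("top.npz"); p,W=d["p"],d["W"]
c=lambda u,v:cv2.resize(p[v-28:v+28,u-22:u+22],None,fx=6,fy=6,interpolation=cv2.INTER_CUBIC)
save("crop.png",np.hstack([c(262,235),c(335,198),c(413,216)]))
for n,u,v,lo,hi in(("ros",262,235,.006,.014),("sep",413,216,.006,.014),("base",335,199,.010,.018),("plate",335,199,.0215,.028),("arbor",335,199,.04,.09)):
    w=W[v-26:v+26,u-26:u+26].reshape(-1,3); q=w[(w[:,2]>lo)&(w[:,2]<hi)]
    rc=cv2.minAreaRect((q[:,:2]*1000).astype(np.float32))
    print(n,len(q),q.mean(0).round(4),rc)
for u,v in((262,248),(419,203),(338,182),(300,220)): print(u,v,W[v,u].round(4))
E
python3 m.py
```

```text
ros 392 [0.4631 0.2225 0.0091] ((457.9915771484375, 220.7896270751953), (134.41763305664062, 155.34234619140625), 84.9643783569336)
sep 345 [ 0.5209 -0.2271  0.0093] ((523.7247314453125, -238.654541015625), (128.0395965576172, 149.31385803222656), 81.65689086914062)
base 694 [0.565  0.0083 0.0136] ((567.734130859375, 8.282337188720703), (99.47573852539062, 129.98538208007812), 86.14966583251953)
plate 276 [0.5733 0.0086 0.0242] ((576.3518676757812, 10.645545959472656), (107.43829345703125, 69.79750061035156), 5.020391941070557)
arbor 37 [0.5664 0.0079 0.0608] ((567.434326171875, 8.191219329833984), (27.486053466796875, 14.554490089416504), 27.835718154907227)
262 248 [0.4206 0.2208 0.0065]
419 203 [ 0.5617 -0.2447  0.0047]
338 182 [ 0.6188 -0.0015  0.024 ]
300 220 [ 0.5068  0.1108 -0.0024]
```

View pics/crop.png

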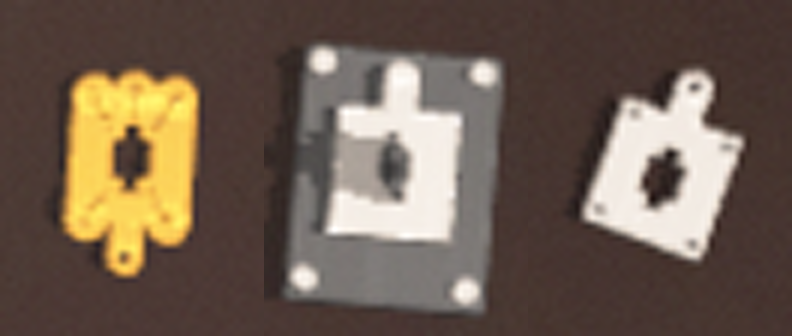

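```bash
cat > fit.py <<'E'
from h import *
from scipy.optimize import minimize
def rays(n,z):
    s=eyes.snapshot(n); R=cv2.Rodrigues(np.array(s["rvec"],float))[0]; t=np.array(s["tvec"],float).ravel(); K=np.array(s["K"])
    v,u=np.mgrid[:400,:640]; d=np.stack([(u-K[0,2])/K[0,0],(v-K[1,2])/K[1,1],np.ones(u.shape)],-1)@R; C=-R.T@t
    return s["pixels"].astype(float),C+d*((z-C[2])/d[...,2])[...,None]
def box(P,cx,cy,hx,hy):
    q=np.abs(P-[cx,cy])-[hx,hy]; return np.hypot(*np.maximum(q,0).T)+np.minimum(q.max(1),0)
def sdf(P,L):
    b=np.minimum(box(P,0,0,L/2,30) if L<80 else box(P,0,0,L/2-12,30-12)-12,box(P,28,0,21,0)-8)
    return np.maximum(b,-np.minimum(box(P,0,0,10,10),box(P,0,0,17,4.3)))
def fit(n,u,v,L,x0):
    p,X=rays(n,.010); h=34; I=p[v-h:v+h,u-h:u+h]; P=X[v-h:v+h,u-h:u+h,:2].reshape(-1,2)*1000
    m=(I.max(-1)/255).ravel(); lo,hi=np.percentile(m,[30,95]); m=np.clip((m-lo)/(hi-lo),0,1)
    def f(a):
        c,s=np.cos(a[2]),np.sin(a[2]); q=(P-a[:2])@np.array([[c,-s],[s,c]])
        return ((1/(1+np.exp(sdf(q,L)/.8))-m)**2).mean()
    b=min((minimize(f,np.array(x0)+[dx,dy,da],method="Nelder-Mead",options=dict(xatol=.01,fatol=1e-7,initial_simplex=None)) for dx in(-4,4) for dy in(-4,4) for da in(-.1,.1)),key=lambda o:o.fun)
    print(n,b.x[:2].round(1),np.degrees(b.x[2]).round(1),b.fun.round(4))
if __name__=="__main__":
    fit("top",262,235,86,[463,222,3.14]); fit("top",413,216,64,[521,-227,-.35])
    fit("scene",316,153,86,[463,222,3.14]); fit("scene",236,273,64,[521,-227,-.35])
    for n,u,v in(("top",335,199),("scene",308,215)):
        p,W=snap(n); w=W[v-45:v+45,u-45:u+45].reshape(-1,3)
        for lo,hi in((.010,.018),(.0215,.028),(.044,.056),(.056,.09)):
            q=w[(w[:,2]>lo)&(w[:,2]<hi)&(np.hypot(w[:,0]-.567,w[:,1]-.008)<.09)]
            if len(q)>4: print(n,lo,len(q),q.mean(0).round(4),cv2.minAreaRect((q[:,:2]*1000).astype(np.float32)))
E
python3 fit.py
```

```text
top [464.5 223.5] 178.4 0.0042
top [ 517.3 -224.9] -20.3 0.002
scene [464.7 221.5] 177.5 0.0127
scene [ 517.5 -226.5] -20.5 0.0074
top 0.01 722 [0.5644 0.0091 0.0136] ((568.0017700195312, 8.338985443115234), (99.29623413085938, 129.931396484375), 85.5924301147461)
top 0.0215 258 [0.5706 0.0075 0.0239] ((567.9066772460938, 5.758991241455078), (77.8244857788086, 112.22248840332031), 88.61042785644531)
top 0.044 14 [0.565  0.0069 0.0497] ((568.3460693359375, 6.906002998352051), (11.159636497497559, 28.0125675201416), 82.40037536621094)
top 0.056 24 [0.5673 0.0084 0.0646] ((566.4354248046875, 9.15821647644043), (11.621615409851074, 19.72835922241211), 67.49040222167969)
scene 0.01 910 [5.707e-01 2.000e-04 1.340e-02] ((568.9525146484375, 7.311397552490234), (101.36783599853516, 130.11538696289062), 85.54255676269531)
scene 0.0215 348 [0.5761 0.0017 0.0236] ((564.4859619140625, 6.781482696533203), (118.57776641845703, 69.54300689697266), 4.531957626342773)
scene 0.044 45 [0.5689 0.0051 0.0498] ((568.09814453125, 6.261847496032715), (30.505075454711914, 11.910859107971191), 5.3422532081604)
scene 0.056 36 [0.5697 0.0048 0.065 ] ((568.78662109375, 5.307328224182129), (12.381855964660645, 12.875271797180176), 31.905179977416992)
```

```bash
cat > go.py <<'E'
import sys; from h import *
from scipy.spatial.transform import Rotation as Rt
o=r.get_obs(); R=Rt.from_quat(o["ee_rot"]).as_matrix(); yaw=np.degrees(np.arctan2(R[1,0],R[0,0]))
print("t",round(o["t"],2),"pos",(o["eef_pos"]*1000).round(1),"yaw",yaw.round(2)%360,"F",o["wrist_force"].round(1),"T",o["ft_torque"].round(2),"gap",round(o["finger_gap"]*1000,1),"grip",o["grasp_force"],"down",R[:,2].round(4),"q6",round(o["joint_pos"][5],2))
if len(sys.argv)>1:
    x,y,z,a=map(float,sys.argv[1:5]); dy=(a-yaw+180)%360-180
    # tool shifts with the turn done last (first: shifts in present axes) and with the turn done first
    for nm,ps in(("now",yaw),("afterturn",yaw+dy)):
        Q=Rt.from_euler("z",ps,degrees=True).as_matrix()@np.diag([1,-1,-1])
        print(nm,"units",(Q.T@(np.array([x,y,z])-o["eef_pos"]*1000)/50).round(3))
    print("twist units",round(-dy/5,2))
E
python3 go.py 464.6 222.5 230 178
```

```text
t 0.4 pos [204.3 483.6 404.6] yaw 157.09 F [-0.  -0.3 -0.4] T [ 0.   -0.03 -0.03] gap 85.6 grip 0.0 down [-1.e-04 -1.e-04 -1.e+00] q6 1.43
now units [-6.828 -2.784  3.493]
afterturn units [-5.385 -5.037  3.493]
twist units -4.18
```

Request:
servo_tool([
  [[85.4,0,0,0,-0.84],[85.4,0,0,0,-0.84],[85.4,0,0,0,-0.84],[85.4,0,0,0,-0.84],[85.4,0,0,0,-0.82],[85.4,-0.4,-0.4,0.2,0],[85.4,-0.4,-0.4,0.25,0],[85.4,-0.4,-0.4,0.25,0],[85.4,-0.4,-0.4,0.25,0],[85.4,-0.4,-0.4,0.25,0],[85.4,-0.4,-0.4,0.25,0],[85.4,-0.4,-0.4,0.25,0],[85.4,-0.4,-0.4,0.25,0],[85.4,-0.4,-0.4,0.25,0],[85.4,-0.4,-0.4,0.25,0],[85.4,-0.4,-0.4,0.25,0],[85.4,-0.4,-0.3,0.3,0],[85.4,-0.4,-0.3,0.3,0],[85.4,-0.185,-0.037,0.2,0],[85.4,0,0,0,0]],
])

```text
t: 2.4
eef_pos: [0.465, 0.2221, 0.2286]
ee_rot: [0.018, 1.0, -0.0, -0.001]
wrist_force: [-1.2, -0.2, 0.5]
finger_gap: 0.0854
grasp_force: 0.0
```

```bash
python3 go.py 464.6 222.5 190 178
```

```text
t 2.4 pos [465.  222.1 228.6] yaw 177.91 F [-1.2 -0.2  0.5] T [-0.03 -0.06  0.04] gap 85.4 grip 0.0 down [-1.4e-03 -3.0e-04 -1.0e+00] q6 0.34
now units [0.009 0.008 0.772]
afterturn units [0.009 0.008 0.772]
twist units -0.02
```

Request:
servo_tool([
  [[85.4,0,0,0.3,0],[85.4,0,0,0.3,0],[85.4,0,0,0.3,0],[85.4,0,0,0.2,0],[85.4,0,0,0.08,0],[85.4,0,0,0,0],[50,0,0,0,0],[50,0,0,0,0],[50,0,0,0,0],[50,0,0,0,0],[50,0,0,0,0],[50,0,0,0,0]],
])

```text
t: 3.6
eef_pos: [0.4649, 0.2227, 0.1719]
ee_rot: [0.018, 1.0, 0.0, 0.001]
wrist_force: [-1.9, 0.1, 8.9]
finger_gap: 0.0581
grasp_force: 62.8
```

```bash
python3 go.py
```

```text
t 3.6 pos [464.9 222.7 171.9] yaw 177.99 F [-1.9  0.1  8.9] T [ 0.03  0.49 -0.03] gap 58.1 grip 62.81486749649048 down [ 1.3e-03  8.0e-04 -1.0e+00] q6 0.34
```

Request:
servo_tool([
  [[75,0,0,0,0],[75,0,0,0,0],[75,0,0,-0.1,0],[75,0,0,0,0],[50,0,0,0,0],[50,0,0,0,0],[50,0,0,0,0],[50,0,0,0,0],[50,0,0,0,0]],
])

```text
t: 4.5
eef_pos: [0.4647, 0.2226, 0.1766]
ee_rot: [0.017, 1.0, 0.0, 0.0]
wrist_force: [-3.5, -1.3, 14.6]
finger_gap: 0.057
grasp_force: 60.5
```

```bash
python3 go.py
```

```text
t 4.5 pos [464.7 222.6 176.6] yaw 178.0 F [-3.5 -1.3 14.6] T [-0.18  0.71 -0.06] gap 57.0 grip 60.54159164428711 down [ 7.e-04  3.e-04 -1.e+00] q6 0.34
```

Request:
servo_tool([
  [[50,0,0,-0.1,0],[50,0,0,-0.2,0],[50,0,0,-0.4,0],[50,0,0,-0.5,0],[50,0,0,-0.5,0],[50,0,0,-0.5,0],[50,0,0,0,0],[50,0,0,0,0]],
])

```text
t: 5.3
eef_pos: [0.4646, 0.2225, 0.2859]
ee_rot: [0.018, 1.0, 0.0, 0.0]
wrist_force: [-0.9, -0.5, -1.7]
finger_gap: 0.0566
grasp_force: 64.2
```

```bash
python3 go.py 568.3 7.8 286 184; python3 - <<'E'
from h import *
p,W=snap("scene"); save("lift.png",cv2.resize(p[60:200,240:420],None,fx=4,fy=4))
E
```

```text
t 5.3 pos [464.6 222.5 285.9] yaw 177.99 F [-0.9 -0.5 -1.7] T [-0.01  0.04 -0.02] gap 56.6 grip 64.21637892723083 down [ 8.e-04  2.e-04 -1.e+00] q6 0.34
now units [-2.223e+00 -4.218e+00 -2.000e-03]
afterturn units [-1.769e+00 -4.428e+00 -2.000e-03]
twist units -1.2
```

View pics/lift.png

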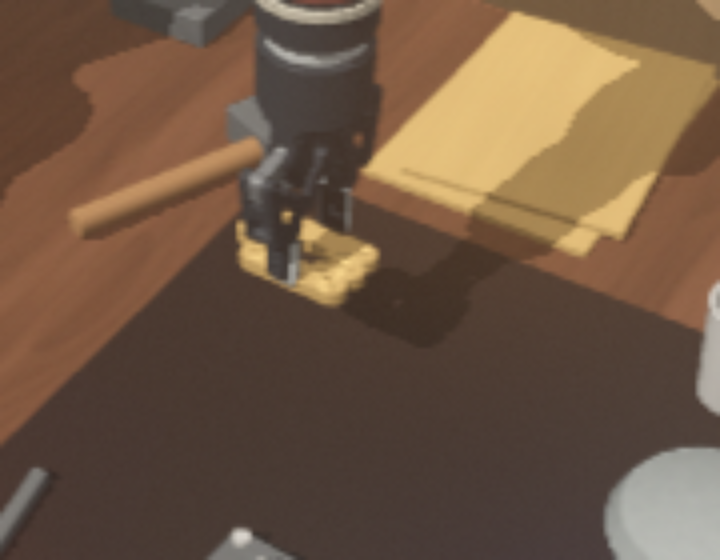

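Picture: the rosette at (305,260) is held level between the fingers, clear of the bench.

Request:
servo_tool([
  [[50,0,0,0,-0.6],[50,0,0,0,-0.6],[50,-0.1,-0.25,0,0],[50,-0.2,-0.4,0,0],[50,-0.2,-0.5,0,0],[50,-0.2,-0.5,0,0],[50,-0.2,-0.5,0,0],[50,-0.2,-0.5,0,0],[50,-0.2,-0.5,0,0],[50,-0.2,-0.5,0,0],[50,-0.12,-0.4,0,0],[50,-0.1,-0.25,0,0],[50,-0.05,-0.13,0,0],[50,0,0,0,0],[50,0,0,0,0]],
])

```text
t: 6.85
eef_pos: [0.568, 0.0082, 0.2855]
ee_rot: [-0.035, 0.999, 0.0, -0.0]
wrist_force: [0.2, -0.2, -1.9]
finger_gap: 0.0563
grasp_force: 64.3
```

```bash
python3 go.py 568.3 7.8 256 184; python3 - <<'E'
from h import *
for n in("top","scene"):
    p,W=snap(n); b=(p[...,0]>150)&(p[...,2]<120)&(p[...,0]>p[...,2]+70)&(abs(W[...,2]-.115)<.03)&(np.hypot(W[...,0]-.568,W[...,1]-.008)<.09)
    q=W[b]; print(n,len(q),q.mean(0).round(4),np.percentile(q[:,2],[5,50,95]).round(4),cv2.minAreaRect((q[:,:2]*1000).astype(np.float32)))
    save("j_%s.png"%n,p)
E
```

```text
t 6.85 pos [568.    8.2 285.5] yaw 184.0 F [ 0.2 -0.2 -1.9] T [-0.01  0.02  0.01] gap 56.3 grip 64.25938725471497 down [-8.e-04  3.e-04 -1.e+00] q6 -0.18
now units [-0.006 -0.008  0.589]
afterturn units [-0.006 -0.008  0.589]
twist units 0.0<stdin>:4: RuntimeWarning: Mean of empty slice.
  ret = um.true_divide(
Traceback (most recent call last):
IndexError: index -1 is out of bounds for axis 0 with size 0
```

Request:
servo_tool([
  [[50,0,0,0.2,0],[50,0,0,0.3,0],[50,0,0,0.2,0],[50,0,0,0.1,0],[50,0,0,0.1,0],[50,0,0,0.08,0],[50,0,0,0,0]],
])

```text
t: 7.6
eef_pos: [0.5682, 0.0077, 0.2364]
ee_rot: [-0.035, 0.999, 0.0, -0.0]
wrist_force: [-0.4, 0.4, -2.3]
finger_gap: 0.0559
grasp_force: 64.2
```

```bash
python3 go.py
```

```text
t 7.6 pos [568.2   7.7 236.4] yaw 183.99 F [-0.4  0.4 -2.3] T [-0.   -0.04 -0.  ] gap 55.9 grip 64.24885153770447 down [-4.e-04  0.e+00 -1.e+00] q6 -0.18
```

Request:
servo_tool([
  [[50,0,0,0.04,0],[50,0,0,0.04,0],[50,0,0,0.03,0],[50,0,0,0.03,0],[50,0,0,0.02,0],[50,0,0,0,0]],
])

```text
t: 8.2
eef_pos: [0.5684, 0.0077, 0.2294]
ee_rot: [-0.035, 0.999, -0.0, 0.0]
wrist_force: [-3.3, 0.1, 6.4]
finger_gap: 0.0562
grasp_force: 66.1
```

```bash
python3 go.py
```

```text
t 8.2 pos [568.4   7.7 229.4] yaw 184.0 F [-3.3  0.1  6.4] T [0.13 0.58 0.05] gap 56.2 grip 66.09863877296448 down [ 7.e-04 -1.e-04 -1.e+00] q6 -0.18
```

Request:
servo_tool([
  [[50,0,0,0,-0.4],[50,0,0,0,-0.4],[50,0,0,0,-0.4],[50,0,0,0,-0.4]],
])

```text
t: 8.6
eef_pos: [0.5686, 0.0084, 0.229]
ee_rot: [-0.105, 0.994, 0.001, 0.001]
wrist_force: [0.6, 6.7, 0.4]
finger_gap: 0.0563
grasp_force: 64.7
```

Request:
servo_tool([
  [[50,0,0,0,-0.4],[50,0,0,0,-0.4],[50,0,0,0,-0.4]],
])

```text
t: 8.9
eef_pos: [0.5687, 0.0087, 0.229]
ee_rot: [-0.157, 0.988, 0.001, 0.001]
wrist_force: [1.5, 7.2, 0.0]
finger_gap: 0.0566
grasp_force: 64.9
```

```bash
python3 go.py 568.3 7.8 229 206
```

```text
t 8.9 pos [568.7   8.7 229. ] yaw 198.11 F [1.5 7.2 0. ] T [ 1.6  -0.19 -0.44] gap 56.6 grip 64.90683554671705 down [ 0.0012  0.003  -1.    ] q6 -0.43
now units [ 0.012 -0.014 -0.   ]
afterturn units [ 0.014 -0.013 -0.   ]
twist units -1.58
```

Request:
servo_tool([
  [[50,0,0,0,0.3],[50,0,0,0,0.3],[50,0,0,0,0]],
])

```text
t: 9.2
eef_pos: [0.5687, 0.0086, 0.229]
ee_rot: [-0.13, 0.991, 0.001, 0.001]
wrist_force: [0.4, 7.0, -0.1]
finger_gap: 0.0566
grasp_force: 64.7
```

```bash
python3 go.py 568.3 7.8 229 190
```

```text
t 9.2 pos [568.7   8.6 229. ] yaw 194.99 F [ 0.4  7.  -0.1] T [ 1.56 -0.21 -0.15] gap 56.6 grip 64.72201824188232 down [ 0.0013  0.0028 -1.    ] q6 -0.38
now units [ 0.011 -0.014 -0.   ]
afterturn units [ 0.01  -0.015 -0.   ]
twist units 1.0
```

Request:
servo_tool([
  [[50,0,0.02,0,0.3],[50,0,0,0.02,0],[50,0,0,0.02,0],[50,0,0,0,0]],
])

```text
t: 9.6
eef_pos: [0.5679, 0.0089, 0.2265]
ee_rot: [-0.118, 0.993, 0.0, -0.0]
wrist_force: [-0.7, 5.3, -0.7]
finger_gap: 0.0568
grasp_force: 64.6
```

```bash
python3 go.py 568.3 7.8 229 190
```

```text
t 9.6 pos [567.9   8.9 226.5] yaw 193.52 F [-0.7  5.3 -0.7] T [ 1.1   0.13 -0.13] gap 56.8 grip 64.57151055335999 down [-5.e-04  8.e-04 -1.e+00] q6 -0.35
now units [-0.004 -0.023 -0.05 ]
afterturn units [-0.005 -0.023 -0.05 ]
twist units 0.7
```

Request:
servo_tool([
  [[50,0,0.02,0.04,0.2],[50,0,0,0.06,0],[50,0,0,0.06,0],[50,0,0,0.06,0],[50,0,0,0,0]],
])

```text
t: 10.1
eef_pos: [0.5676, 0.0094, 0.2151]
ee_rot: [-0.109, 0.994, -0.0, -0.0]
wrist_force: [0.0, -0.2, -1.9]
finger_gap: 0.0565
grasp_force: 64.3
```

```bash
python3 go.py 568.3 7.8 200 190
```

```text
t 10.1 pos [567.6   9.4 215.1] yaw 192.48 F [ 0.  -0.2 -1.9] T [-0.01 -0.01  0.02] gap 56.5 grip 64.25345420837402 down [-9.e-04 -4.e-04 -1.e+00] q6 -0.33
now units [-0.006 -0.035  0.302]
afterturn units [-0.008 -0.035  0.302]
twist units 0.5
```

Request:
servo_tool([
  [[50,0,0,0.07,0],[50,0,0,0.07,0],[50,0,0,0.06,0],[50,0,0,0.04,0],[50,0,0,0.03,0],[50,0,0,0.02,0],[50,0,0,0,0]],
])

```text
t: 10.8
eef_pos: [0.5679, 0.0096, 0.2011]
ee_rot: [-0.109, 0.994, -0.0, 0.0]
wrist_force: [0.6, -0.4, -2.9]
finger_gap: 0.0564
grasp_force: 64.2
```

```bash
python3 go.py 567.6 9.4 199.6 192.5
```

```text
t 10.8 pos [567.9   9.6 201.1] yaw 192.49 F [ 0.6 -0.4 -2.9] T [-0.21 -0.13 -0.05] gap 56.4 grip 64.212087392807 down [ 0.e+00 -1.e-04 -1.e+00] q6 -0.33
now units [ 0.006 -0.002  0.03 ]
afterturn units [ 0.006 -0.002  0.03 ]
twist units -0.0
```

Request:
servo_tool([
  [[50,0,0,0.02,0],[50,0,0,0.02,0],[50,0,0,0.01,0],[50,0,0,0,0]],
])

```text
t: 11.2
eef_pos: [0.5678, 0.0096, 0.2006]
ee_rot: [-0.109, 0.994, -0.0, 0.0]
wrist_force: [-6.8, -0.8, 21.5]
finger_gap: 0.0564
grasp_force: 69.1
```

```bash
python3 go.py
```

```text
t 11.2 pos [567.8   9.6 200.6] yaw 192.5 F [-6.8 -0.8 21.5] T [-0.04  1.58 -0.02] gap 56.4 grip 69.05740857124329 down [ 1.e-03 -3.e-04 -1.e+00] q6 -0.33
```

Request:
servo_tool([
  [[50,0,0,-0.03,0],[56,0,0,0,0],[60,0,0,0,0],[70,0,0,0,0],[76,0,0,0,0],[76,0,0,0,0]],
])

```text
t: 11.8
eef_pos: [0.5678, 0.0097, 0.2]
ee_rot: [-0.109, 0.994, 0.0, -0.0]
wrist_force: [0.5, 0.5, 0.5]
finger_gap: 0.0758
grasp_force: 0.0
```

```bash
python3 go.py
```

```text
t 11.8 pos [567.8   9.7 200. ] yaw 192.5 F [0.5 0.5 0.5] T [-0.06 -0.   -0.04] gap 75.8 grip 0.0 down [-2.e-04  2.e-04 -1.e+00] q6 -0.33
```

Request:
servo_tool([
  [[80,0,0,-0.1,0],[85.4,0,0,-0.3,0],[85.4,0,0,-0.5,0],[85.4,0,0,-0.5,0],[85.4,0,0,-0.2,0],[85.4,0,0,0,0.9],[85.4,0,0,0,0.9],[85.4,0,0,0,0.9],[85.4,0,0,0,0.9],[85.4,0,0,0,0.9],[85.4,0,0,0,0.9],[85.4,0,0,0,0.9],[85.4,0,0,0,0.28],[85.4,0,0,0,0]],
])

```text
t: 13.2
eef_pos: [0.5677, 0.0096, 0.2799]
ee_rot: [0.177, 0.984, -0.0, -0.0]
wrist_force: [-0.3, -0.5, 0.2]
finger_gap: 0.0854
grasp_force: 0.0
```

```bash
python3 go.py 517.4 -225.7 200 159.6
```

```text
t 13.2 pos [567.7   9.6 279.9] yaw 159.65 F [-0.3 -0.5  0.2] T [-0.02  0.04 -0.01] gap 85.4 grip 0.0 down [-5.e-04  0.e+00 -1.e+00] q6 0.24
now units [-0.694 -4.763  1.598]
afterturn units [-0.698 -4.762  1.598]
twist units 0.01
```

Request:
servo_tool([
  [[85.4,-0.04,-0.3,0,0],[85.4,-0.07,-0.5,0,0],[85.4,-0.07,-0.5,0,0],[85.4,-0.07,-0.5,0.1,0],[85.4,-0.07,-0.5,0.2,0],[85.4,-0.07,-0.5,0.3,0],[85.4,-0.07,-0.5,0.3,0],[85.4,-0.07,-0.5,0.3,0],[85.4,-0.07,-0.5,0.2,0],[85.4,-0.05,-0.3,0.1,0],[85.4,-0.045,-0.16,0.1,0],[85.4,0,0,0,0],[85.4,0,0,0,0]],
])

```text
t: 14.5
eef_pos: [0.5176, -0.2251, 0.2005]
ee_rot: [0.177, 0.984, 0.0, 0.0]
wrist_force: [-0.4, 0.4, 1.1]
finger_gap: 0.0857
grasp_force: 0.0
```

```bash
python3 go.py 517.4 -225.7 175 159.6; python3 - <<'E'
from h import *
p,W=snap("scene"); save("seat.png",cv2.resize(p[165:260,250:370],None,fx=6,fy=6,interpolation=cv2.INTER_CUBIC))
E
```

```text
t 14.5 pos [ 517.6 -225.1  200.5] yaw 159.62 F [-0.4  0.4  1.1] T [-0.01 -0.    0.02] gap 85.7 grip 0.0 down [ 2.e-04  2.e-04 -1.e+00] q6 -0.18
now units [-0.001 -0.012  0.509]
afterturn units [-0.001 -0.012  0.509]
twist units 0.0
```

View pics/seat.png

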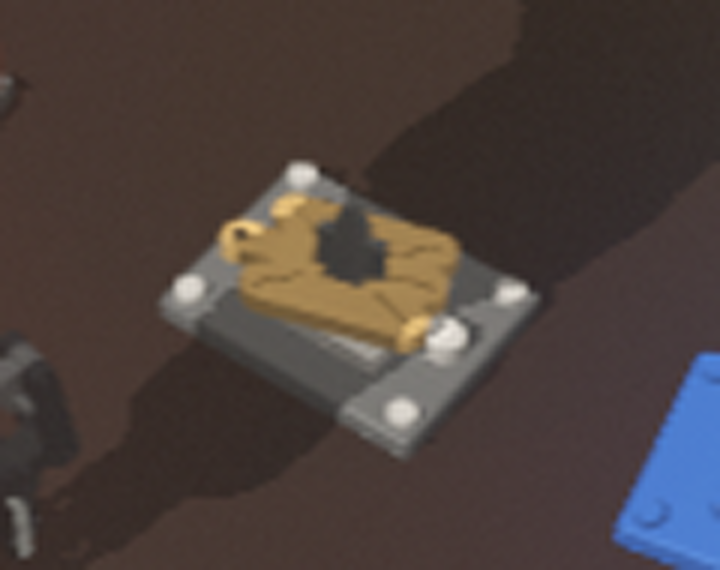

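The rosette lies flush with its tab (240,240) opposite the fixed plate's tab (445,335). Next I'll grip the separator.

Request:
servo_tool([
  [[85.4,0,0,0.2,0],[85.4,0,0,0.2,0],[85.4,0,0,0.12,0],[85.4,0,0,0,0],[50,0,0,0,0],[50,0,0,0,0],[50,0,0,0,0],[50,0,0,0,0],[50,0,0,0,0],[50,0,0,0,0]],
])

```text
t: 15.55
eef_pos: [0.5175, -0.2256, 0.1751]
ee_rot: [0.177, 0.984, -0.0, 0.0]
wrist_force: [-3.4, 2.7, 6.9]
finger_gap: 0.0574
grasp_force: 62.2
```

Request:
servo_tool([
  [[50,0,0,-0.1,0],[50,0,0,-0.2,0],[50,0,0,-0.4,0],[50,0,0,-0.5,0],[50,0,0,-0.5,0],[50,0,0,-0.4,0],[50,0,0,0,0],[50,0,0,0,0]],
])

```text
t: 16.35
eef_pos: [0.5174, -0.2256, 0.2794]
ee_rot: [0.177, 0.984, -0.0, 0.0]
wrist_force: [-0.6, 0.0, -2.5]
finger_gap: 0.0571
grasp_force: 64.5
```

```bash
python3 go.py 567.8 9.5 280 192.5; python3 - <<'E'
from h import *
p,W=snap("scene"); save("lift2.png",cv2.resize(p[170:310,150:330],None,fx=4,fy=4))
E
```

```text
t 16.35 pos [ 517.4 -225.6  279.4] yaw 159.59 F [-0.6  0.  -2.5] T [0.06 0.02 0.06] gap 57.1 grip 64.51802015304565 down [ 7.e-04 -4.e-04 -1.e+00] q6 -0.18
now units [ 0.695  4.758 -0.012]
afterturn units [-2.002  4.372 -0.012]
twist units -6.58
```

View pics/lift2.png

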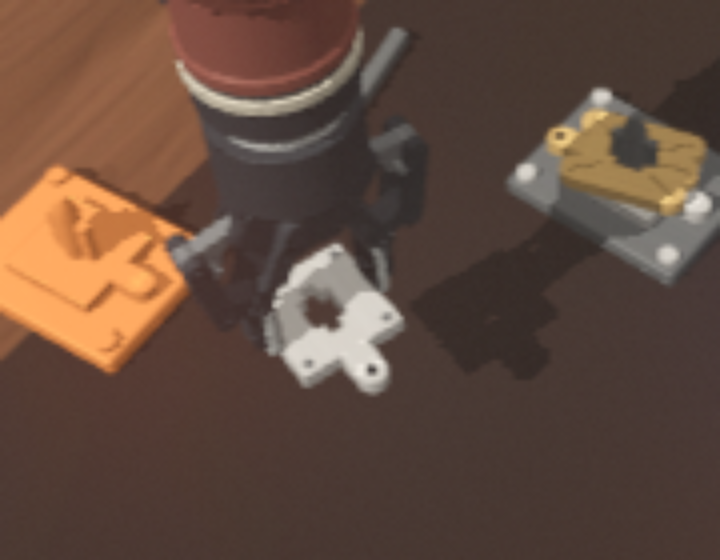

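The separator is held level with its tab at (370,370), away from the robot. Carrying it to the arbor.

Request:
servo_tool([
  [[50,0,0,0,-0.9],[50,0,0,0,-0.9],[50,0,0,0,-0.9],[50,0,0,0,-0.9],[50,0,0,0,-0.9],[50,0,0,0,-0.9],[50,0,0,0,-0.9],[50,0,0,0,-0.28],[50,-0.1,0.2,0,0],[50,-0.2,0.4,0,0],[50,-0.2,0.5,0,0],[50,-0.2,0.5,0,0],[50,-0.2,0.5,0,0],[50,-0.2,0.5,0,0],[50,-0.2,0.5,0,0],[50,-0.2,0.4,0,0],[50,-0.2,0.4,0,0],[50,-0.2,0.3,0,0],[50,-0.1,0.17,0,0],[50,0,0,0,0]],
])

```text
t: 18.4
eef_pos: [0.5678, 0.0107, 0.2789]
ee_rot: [-0.109, 0.994, 0.0, -0.0]
wrist_force: [-1.1, -0.7, -2.6]
finger_gap: 0.0572
grasp_force: 64.5
```

Request:
servo_tool([
  [[50,0,0,0,0],[50,0,0,0,0]],
])

```text
t: 18.6
eef_pos: [0.5675, 0.0087, 0.2791]
ee_rot: [-0.108, 0.994, -0.0, -0.0]
wrist_force: [-0.7, -0.0, -2.4]
finger_gap: 0.0571
grasp_force: 64.5
```

```bash
python3 go.py 567.9 9.2 235 192.5
```

```text
t 18.6 pos [567.5   8.7 279.1] yaw 192.43 F [-0.7 -0.  -2.4] T [-0.01  0.01  0.  ] gap 57.1 grip 64.52192187309265 down [-4.e-04 -2.e-04 -1.e+00] q6 -0.33
now units [-0.009  0.007  0.882]
afterturn units [-0.009  0.007  0.882]
twist units -0.01
```

Request:
servo_tool([
  [[50,0,0.007,0.2,0],[50,0,0,0.3,0],[50,0,0,0.2,0],[50,0,0,0.1,0],[50,0,0,0.08,0],[50,0,0,0,0]],
])

```text
t: 19.2
eef_pos: [0.5676, 0.0096, 0.2348]
ee_rot: [-0.109, 0.994, 0.0, -0.0]
wrist_force: [-0.3, -0.2, -2.6]
finger_gap: 0.0577
grasp_force: 64.5
```

Request:
servo_tool([
  [[50,0,0,0.04,0],[50,0,0,0.04,0],[50,0,0,0.03,0],[50,0,0,0.02,0],[50,0,0,0,0]],
])

```text
t: 19.7
eef_pos: [0.5677, 0.0097, 0.2287]
ee_rot: [-0.109, 0.994, -0.0, 0.0]
wrist_force: [0.2, -1.0, -2.2]
finger_gap: 0.0573
grasp_force: 64.5
```

```bash
python3 go.py
```

```text
t 19.7 pos [567.7   9.7 228.7] yaw 192.49 F [ 0.2 -1.  -2.2] T [-0.08 -0.07 -0.06] gap 57.3 grip 64.50389742851257 down [ 1.e-04 -2.e-04 -1.e+00] q6 -0.33
```

Request:
servo_tool([
  [[50,0,0,0.02,0],[50,0,0,0.02,0],[50,0,0,0,0]],
])

```text
t: 20.0
eef_pos: [0.5678, 0.0097, 0.2266]
ee_rot: [-0.109, 0.994, -0.0, 0.0]
wrist_force: [1.0, -1.7, -2.8]
finger_gap: 0.0573
grasp_force: 64.5
```

Request:
servo_tool([
  [[50,0,0,0.03,0],[50,0,0,0.03,0],[50,0,0,0,0]],
])

```text
t: 20.3
eef_pos: [0.5678, 0.0096, 0.2236]
ee_rot: [-0.109, 0.994, -0.0, 0.0]
wrist_force: [1.3, -1.6, -2.5]
finger_gap: 0.0568
grasp_force: 64.5
```

```bash
python3 go.py
```

```text
t 20.3 pos [567.8   9.6 223.6] yaw 192.49 F [ 1.3 -1.6 -2.5] T [-0.43 -0.15 -0.03] gap 56.8 grip 64.52088475227356 down [ 1.e-04 -3.e-04 -1.e+00] q6 -0.33
```

Request:
servo_tool([
  [[50,0,0,0.06,0],[50,0,0,0.06,0],[50,0,0,0.05,0],[50,0,0,0.03,0],[50,0,0,0,0]],
])

```text
t: 20.8
eef_pos: [0.5677, 0.0096, 0.2134]
ee_rot: [-0.109, 0.994, -0.0, -0.0]
wrist_force: [1.0, -3.6, -3.2]
finger_gap: 0.0572
grasp_force: 64.5
```

Request:
servo_tool([
  [[50,0,0,0.02,0],[50,0,0,0.02,0],[50,0,0,0,0]],
])

```text
t: 21.1
eef_pos: [0.5678, 0.0097, 0.2117]
ee_rot: [-0.109, 0.994, -0.0, 0.0]
wrist_force: [0.6, -4.3, -1.3]
finger_gap: 0.0576
grasp_force: 64.7
```

Request:
servo_tool([
  [[50,0,0,0.01,0],[50,0,0,0.01,0],[50,0,0,0,0]],
])

```text
t: 21.4
eef_pos: [0.5678, 0.0097, 0.2107]
ee_rot: [-0.109, 0.994, -0.0, 0.0]
wrist_force: [1.4, -3.4, -0.9]
finger_gap: 0.0575
grasp_force: 64.8
```

Request:
servo_tool([
  [[50,0,-0.008,0.01,0],[50,0,0,0.01,0],[50,0,0,0,0]],
])

```text
t: 21.7
eef_pos: [0.5677, 0.0095, 0.2095]
ee_rot: [-0.109, 0.994, 0.0, -0.0]
wrist_force: [0.3, -1.5, -2.0]
finger_gap: 0.0569
grasp_force: 64.7
```

Request:
servo_tool([
  [[50,0,0,0.01,0],[50,0,0,0,0]],
])

```text
t: 21.9
eef_pos: [0.5677, 0.0095, 0.2092]
ee_rot: [-0.109, 0.994, 0.0, -0.0]
wrist_force: [0.1, -1.5, 0.5]
finger_gap: 0.0573
grasp_force: 64.9
```

```bash
python3 go.py
```

```text
t 21.9 pos [567.7   9.5 209.2] yaw 192.5 F [ 0.1 -1.5  0.5] T [-0.3  -0.01 -0.07] gap 57.3 grip 64.87170338630676 down [-2.e-04  2.e-04 -1.e+00] q6 -0.33
```

Contact is starting at 209. I'll press on gently.

Request:
servo_tool([
  [[50,0,0,0.01,0],[50,0,0,0.01,0],[50,0,0,0,0]],
])

```text
t: 22.2
eef_pos: [0.5677, 0.0095, 0.2091]
ee_rot: [-0.109, 0.994, 0.0, 0.0]
wrist_force: [-3.6, -0.3, 11.5]
finger_gap: 0.0574
grasp_force: 66.3
```

```bash
python3 go.py
```

```text
t 22.2 pos [567.7   9.5 209.1] yaw 192.5 F [-3.6 -0.3 11.5] T [-0.24  0.81 -0.05] gap 57.4 grip 66.34569883346558 down [ 2.e-04  1.e-04 -1.e+00] q6 -0.33
```

Request:
servo_tool([
  [[50,0,0,-0.02,0],[56,0,0,0,0],[60,0,0,0,0],[70,0,0,0,0],[76,0,0,0,0],[80,0,0,0,0],[85.4,0,0,-0.1,0],[85.4,0,0,-0.3,0],[85.4,0,0,-0.5,0],[85.4,0,0,-0.5,0],[85.4,0,0,-0.5,0],[85.4,-0.2,-0.5,-0.2,0],[85.4,-0.2,-0.5,0,0],[85.4,-0.2,-0.5,0,0],[85.4,-0.2,-0.5,0,0],[85.4,-0.2,-0.5,0,0],[85.4,-0.1,-0.3,0,0],[85.4,0,0,0,0],[85.4,0,0,0,0]],
])

```text
t: 24.1
eef_pos: [0.6515, -0.1153, 0.3141]
ee_rot: [-0.109, 0.994, 0.0, -0.0]
wrist_force: [0.3, 0.5, -0.4]
finger_gap: 0.0853
grasp_force: 0.0
```

```bash
python3 go.py; python3 - <<'E'
from h import *
p,W=snap("scene"); a=cv2.resize(p[165:260,250:370],None,fx=6,fy=6,interpolation=cv2.INTER_CUBIC); save("fin.png",a)
for n in("scene","top"):
    p,W=snap(n); w=W.reshape(-1,3); q=w[np.hypot(w[:,0]-.568,w[:,1]-.009)<.028]; q=q[(q[:,2]>.036)&(q[:,2]<.052)]
    if len(q): print(n,len(q),np.median(q[:,2]).round(4),np.linalg.lstsq(np.c_[q[:,:2],np.ones(len(q))],q[:,2],rcond=None)[0].round(3))
E
```

```text
t 24.1 pos [ 651.5 -115.3  314.1] yaw 192.47 F [ 0.3  0.5 -0.4] T [0.07 0.02 0.  ] gap 85.3 grip 0.0 down [-5.e-04  5.e-04 -1.e+00] q6 -0.5
scene 15 0.0424 [ 0.107  0.102 -0.015]
top 160 0.0428 [-0.006 -0.045  0.047]
```

View pics/fin.png

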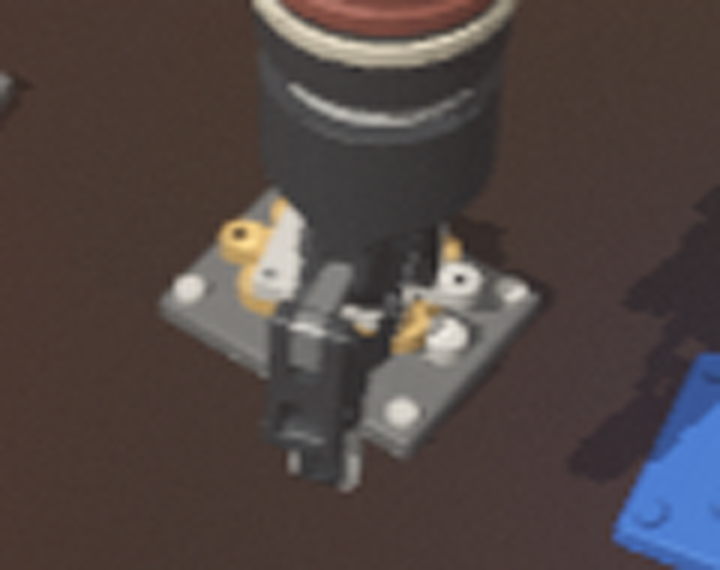

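The separator is on top with its tab (460,280) near the fixed plate's. One check on level before handing in.

```bash
python3 - <<'E'
from h import *
A=np.concatenate([snap("top")[1].reshape(-1,3) for _ in range(4)])
d=A[:,:2]-[.568,.009]; c,s=np.cos(.218),np.sin(.218); x=d[:,0]*c+d[:,1]*s; y=-d[:,0]*s+d[:,1]*c
m=(abs(x)<.028)&(abs(y)<.026)&(np.hypot(x,y)>.019)&(A[:,2]<.05)
for lo in(.02,.038): 
    k=m&(A[:,2]>lo); print(k.sum(),np.median(A[k,2]).round(4),A[k,2].std().round(4),np.linalg.lstsq(np.c_[x[k],y[k],np.ones(k.sum())],A[k,2],rcond=None)[0].round(4))
E
```

```text
550 0.0425 0.003 [-0.0039 -0.0158  0.0426]
508 0.0427 0.0026 [-0.     -0.0135  0.043 ]
```

Tilt is within the noise and the height is right, so I'm handing in.

```bash
python3 -c "
from station import r
print(r.hand_in())"
```

```text
the job is handed in; nothing more can be done
None
```

The rosette and then the separator are seated on the splined arbor with their tabs alternating, both are released, and the job was handed in at about 24 s; `r.hand_in()` returned no verdict.

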